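# Seat a block on its parallels in the vise

### The job

The bright metal block in the small blue vise is sitting high and maybe crooked; nobody has measured how thick it is. With the white-and-orange nylon drift, and never the bare gripper, tap or press it down gently until it sits fully down and level on both parallels and they can no longer slide; then prove it by giving an end of either parallel a light push along its length, which must not shift it. Leave the drift standing upright on the bench, and the parallels, vial, sensor rail and tube tray where they were.

Things in the scene. Friction and masses are not known exactly. Their poses are not given: they have to be found in the camera images.
- vise: small blue vise fixed to the bench. Origin on the bench below the middle of the jaw gap; y axis along the jaws, x across them: fixed jaw at +x; moving jaw, screw and handle bar at -x, reaching x = -115 mm at 60 mm height. Bed under the parallels 40 mm up; jaws 90 mm long, tops 88 mm up; a 10 mm thick foot reaches y = +/-65 mm
- block: bright metal block 50 mm (x) by 100 mm (y, along the jaws), sawn to an unknown thickness of 28 to 38 mm, 1.4 kg, pinched by the jaws; origin 14 mm below its top face. It only moves down or up and tips about its x axis; 2 to 10 N down on an end moves it and it stays put; once down, a steady 15 to 20 N on each end pinches the parallels. Starts 4 to 19 mm above its seat, tipped up to 0.05 rad. Over 40 N from the drift is too hard
- block_left (a point): point on the block's top face, on its centre line, 36 mm from its middle towards the vise's +y end: a place to tap
- block_right (a point): the same, 36 mm from the middle towards the vise's -y end
- parallel_near: dark aluminium parallel under the block on its vise -x side: bar 10 mm thick, 22 mm high, 190 mm long (its own y, along the jaws), 0.12 kg, loose on the vise bed; both ends stick out of the jaws by 35 to 65 mm. Origin: centre of its underside. Slides at under 1 N until the block is down on it; once pinched it withstands a push of about 2 N
- parallel_far: the other parallel, the same, on the vise's +x side
- drift_center (a point): nylon drift standing on the bench: round rod 100 mm high, 0.14 kg; white lower part 28 mm in diameter, 40 mm high; orange upper part (the grip) 32 mm in diameter, 60 mm high. The point is on its axis, half-way up, z axis up. Its flat white foot, 50 mm below the point, is the tapping face
- vial_center (a point): bystander: upright capped glass vial, 35 mm in diameter, 74 mm high; point half-way up its axis
- sensor_rail: bystander: aluminium profile 30 by 160 mm (long along its y), with a small sensor on a bracket, 80 mm high; origin: centre of its underside
- tube_tray: bystander: open cardboard tray of capped glass tubes, 130 by 220 by 45 mm (long along its y); origin: centre of its underside
Not all that is in view belongs to the job. What is shaped like the parallel_far but yellow is not meant.

How it is judged (in metres and radians):
On the way, in this order (a step that is already met when the one before it is completed fails the run):
1. the block is down on both parallels, level, and bears on both (angle between block's own z axis and vertical below 0.02 rad and contact force between block_foot_c0 and parallel_near above 0.5 N and contact force between block_foot_c0 and parallel_far above 0.5 N), for 0.2 s.
2. with the block seated, an end of either parallel is pushed with more than 0.8 N by the fingers or the drift (all of step 1 and (contact force between any of the fingers, drift and parallel_near above 0.8 N or contact force between any of the fingers, drift and parallel_far above 0.8 N)), for 0.05 s.
At the end, for the whole second after the job is handed in: The block level within 0.02 rad and bearing on each parallel with more than 0.5 N, each parallel within 8 mm of where it started, and the drift standing upright (within 0.1 rad) and at rest on the bench (all of step 1 and distance of each of parallel_near, parallel_far from where it was at the start of the episode below 0.008 m and angle between drift_center's own z axis and vertical below 0.1 rad and height (world z) of drift_center between 0.046 and 0.054 m and linear speed of drift below 0.02 m/s); the robot touches nothing.
It fails at once if the drift strikes or presses the block with more than 40 N (contact force between drift and block above 40 N).
It fails at once if the bare gripper presses on the block (contact force between any of the fingers, the arm and block above 1 N).
It fails at once if a parallel is pushed with more than 25 N (contact force between any of the fingers, drift and parallel_near above 25 N or contact force between any of the fingers, drift and parallel_far above 25 N).
It fails at once if vial, sensor rail or tube tray moved by more than 15 mm (distance of any of vial_center, sensor_rail, tube_tray from where it was at the start of the episode above 0.015 m).
It also fails if it takes over 72 s, if anything falls off the work surface, if the arm or the gripper's body presses on something with over 40 N, if the wrist force passes 120 N, or if a joint passes its speed limit or range.

### The arm

A 6-joint arm with a two-finger parallel gripper is mounted at the origin on the work surface. World frame = base frame: x ahead of the robot, y to its left, z up, the work surface at z = 0. Lengths are in mm, angles in degrees, forces in N, time in s.
With the tool pointing down it reaches from about 300 to 850 mm from the base axis. Payload 4.2 kg.
Tool frame: the origin (TCP) lies midway between the tips of the shut fingers; the grasp point (between the pads) lies 19 mm behind it (env.grip_depth is the distance from the TCP to the grasp point, in mm); z points along the fingers, y is the line along which they close (so a half turn about z gives the same grasp; the last joint's range is limited). The gripper opens to 91 mm and grips with 3 to 60 N. Pads are 32 mm wide; open, the fingers measure 118 mm over their backs; the gripper's body (76 mm by 178 mm) begins 60 mm behind the grasp point.
Start: joints at [-65.546, 18.312, 89.639, -0, 72.044, -1.146], TCP at [248.452, -518.57, 213.976] pointing down, gripper open.
Joint ranges: [-177.97, 177.97], [-48.28, 115.42], [12.27, 149.76], [-77.06, 257.06], [2.81, 150.46], [-146.56, 146.56]. Speed limits (degrees/s): [147.25, 147.25, 180, 180, 180, 180].

### API

Orientations are given as [roll, pitch, yaw] about the fixed x, y, z axes, in that order (R = Rz(yaw) Ry(pitch) Rx(roll)).
In Python, from workcell import env, eyes gives the robot as it stands.
- The arm moves only by the tool send_rows, never from a script. Its argument "motion" is a list of rows, each a list of 7 numbers: the shift along the world's x, y, z normalised to -1 to 1, where 1 is 0.5 m, then the turn, a rotation vector about the world's x, y, z normalised to -1 to 1, where 1 is 60 degrees, then the opening, from -1 (shut) to 1 (fully open). A call has 1 to 20 rows; each row is the pose to reach, as a shift and turn from the pose commanded when the call began; what a row does not reach only later rows make up. A row lasts 1/8 s, in which the tool goes at most 62.5 mm and 10.7 degrees, less where a joint would pass 70% of its speed; a pose out of reach is approached as far as the arm can. A call with a number of a shift or a turn outside -1 to 1 is refused whole. A call with a gripper value outside its range is refused whole. The fingers move at their own pace and stop on an object; "squeeze" is the grip in N (left out, the last holds). Time passes only in rows, so rows that repeat a pose let the fingers close. It gives the time, the measured TCP pose, the force, the opening and the grip force at its end, in the units of the state.
- env.state(): the state, without advancing time (a new reading comes with each control period).
- eyes.grab_frame(name): name is "side" or "top" or "wrist"; returns a dict with "pixels" (480x640x3 uint8, red, green, blue), "depth" (480x640 float32, mm along the optical axis (not along the pixel's ray), 0 where there is no reading), "fx", "fy", "cx", "cy" (pixels), "R" (3x3) and "t" (3): a world point X has camera coordinates R X + t; the wrist camera has in their place "T_tool_cam" (4x4, takes a point from camera to tool coordinates, whose origin is the TCP and whose axes are the flange's). Camera axes: x right, y down, z forward; pixel columns grow to the right and rows downward; lengths in mm; the calibration is good to about 2 mm. A picture is of the moment at which its call begins: read the wrist's pose just before it.
- env.job_done(): hands the job in; it is judged then, once.
The state is a dict: "time_s": time; "qpos": joint angles; "qvel": joint speeds; "effort": joint torques, N m; "ee_pos": TCP position; "ee_rot": TCP orientation; "force": force on the tool from outside, world axes, zero at the start; "torque": the same for the moment, N m; "gripper_width": finger opening in mm; "gripper_force": force on a finger pad.
Only numpy, scipy, OpenCV 4.12 (cv2) and the standard library are available. Lean on these libraries where they do the work, as an engineer would, in place of code of your own. Each camera call takes 0.05 s, during which the arm holds its last target. There are 200 camera calls.

## Working session

There is one attempt and no reset: what is moved stays moved. The work goes in short steps, Python scripts to look and compute and a tool call to move; the robot and the scene stay as the last step left them, time stands still between calls to the robot, and variables do not carry over. Pictures are saved under pics/ and viewed, at most 10 in all, crops included, and the job is handed in when it is done.

Besides the shell and the picture viewer there is one more tool, called after "Request:" by a JSON object that holds its "fn" and its "kwargs", one argument or row to a line. send_rows: Moves the arm, as the interface text tells. Its arguments: {"type":"object","properties":{"motion":{"type":"array"},"squeeze":{"type":"number"}},"required":["motion"]}

```bash
mkdir -p pics; ls; cat > h.py <<'E'
import numpy as np,cv2
from workcell import env,eyes
def save(f,n): cv2.imwrite('pics/'+n,f['pixels'][:,:,::-1])
def world(f):
    v,u=np.mgrid[:480,:640]; d=f['depth']
    P=np.stack([(u-f['cx'])/f['fx']*d,(v-f['cy'])/f['fy']*d,d],-1)
    return (P-np.array(f['t']))@np.array(f['R'])
E
python3 - <<'E'
from h import *
import pickle
fs={n:eyes.grab_frame(n) for n in('side','top')}
pickle.dump(fs,open('f.pkl','wb'))
for n,f in fs.items():
    save(f,n+'.png'); print(n,f['fx'],-np.array(f['R']).T@np.array(f['t']),np.array(f['R'])[2])
print(env.state())
E
```

```text
pics
side 613.8233913171445 [ 67.12402151 663.3990195  897.18452376] [ 0.45423275 -0.60016652 -0.65838648]
top 594.7412234072283 [ 386.94667111  -70.18082945 1167.71961439] [ 0.17400454  0.0022582  -0.98474226]
{'time_s': 0.1, 'qpos': array([-6.55471416e+01,  1.83457114e+01,  8.96970401e+01, -2.39929201e-03,
        7.20441592e+01, -1.14553906e+00]), 'qvel': array([ 0.00430068, -0.09466532, -0.20032116,  0.01404501, -0.081046  ,
        0.04288359]), 'effort': array([ 4.56958933e-04, -4.13331807e+01, -2.32510597e+01,  7.28546223e-02,
        4.22529504e-02, -4.83017095e-05]), 'ee_pos': array([ 248.24624734, -518.16732753,  213.24317989]), 'ee_rot': array([-1.79913061e+02,  5.43326392e-04,  2.55991392e+01]), 'force': array([ 0.21361138,  0.07263976, -0.0433785 ]), 'torque': array([-0.0114369 ,  0.03975258, -0.05798543]), 'gripper_force': 0.0, 'gripper_width': 91.06797615058342}
```

View pics/top.png

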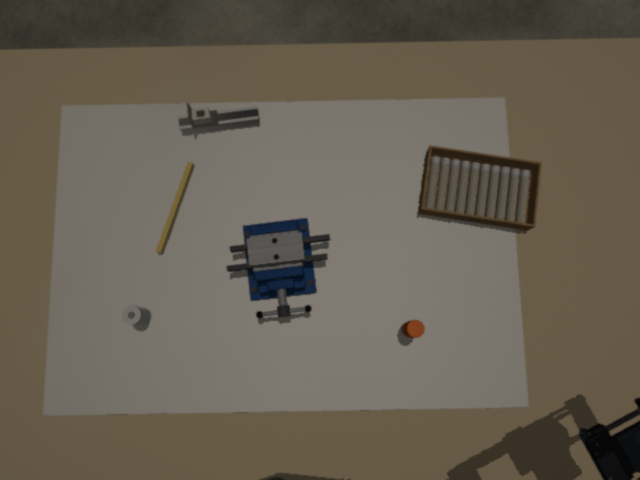

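View pics/side.png

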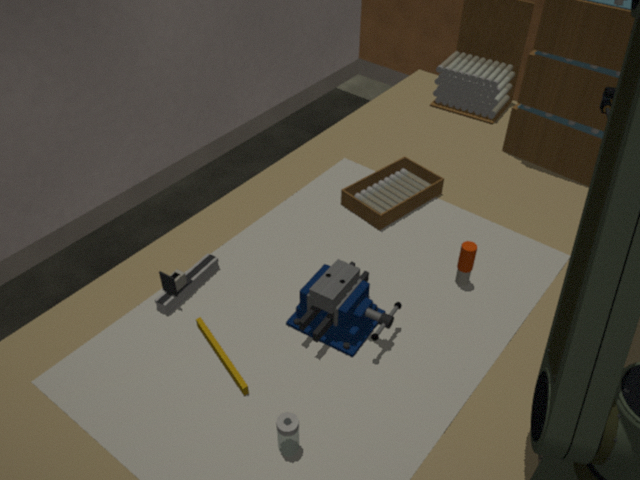

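The top view shows the vise at about (280,258), with its handle towards the robot at (284,312). The orange drift is at (414,329), the vial at (133,315), the rail at (219,117), the tray at (480,188), and the yellow decoy bar at (175,207). The side view agrees, with the drift upright at (467,257).

```bash
python3 - <<'E'
from h import *
import pickle
fs=pickle.load(open('f.pkl','rb'))
for n,f in fs.items():
    W=world(f); hsv=cv2.cvtColor(f['pixels'],cv2.COLOR_RGB2HSV)
    m=(hsv[...,0]<14)&(hsv[...,1]>200)&(hsv[...,2]>120)&(W[...,2]>20)&(W[...,2]<130)
    m=cv2.morphologyEx(m.astype(np.uint8),cv2.MORPH_OPEN,np.ones((3,3)))>0
    p=W[m]; t=p[p[:,2]>np.percentile(p[:,2],95)-6]; print(n,'drift top',len(p),t.mean(0),t.min(0),t.max(0))
    # block: bright grey near vise
    R=(abs(W[...,0]-490)<160)&(abs(W[...,1]-10)<160)
    b=R&(hsv[...,1]<60)&(hsv[...,2]>75)&(W[...,2]>86)&(W[...,2]<125)
    p=W[b]; print('block',len(p))
    if len(p)>50:
        A=np.c_[p[:,:2]-p[:,:2].mean(0),np.ones(len(p))]
        k=np.ones(len(p),bool)
        for _ in range(5):
            c=np.linalg.lstsq(A[k],p[k,2],rcond=None)[0]; k=abs(A@c-p[:,2])<3
        print(c,k.sum(),p[k].mean(0))
        r=cv2.minAreaRect(p[k][:,:2].astype(np.float32)); print(r)
    d=R&(W[...,2]>45)&(W[...,2]<72)&(hsv[...,1]<70)
    cnt,l,s,ce=cv2.connectedComponentsWithStats(d.astype(np.uint8))
    for i in range(1,cnt):
        if s[i,4]>25: q=W[l==i]; print('par?',s[i],q.mean(0).round(1),q.min(0).round(1),q.max(0).round(1))
f=fs['top'];cv2.imwrite('pics/tc.png',cv2.convertScaleAbs(cv2.resize(f['pixels'][205:330,210:345,::-1],None,fx=4.4,fy=4.4,interpolation=2),alpha=1.8))
E
```

```text
side drift top 92 [ 400.52054764 -236.39136113   99.08564517] [ 387.47749593 -250.35294003   96.08872597] [ 412.00655551 -222.05859055  102.7833764 ]
block 961
[-1.12838411e-02  2.96465997e-02  1.08103103e+02] 886 [546.22862231  11.83006025 108.10910456]
((546.3250122070312, 10.478618621826172), (51.149818420410156, 99.8694076538086), 6.522494316101074)
par? [359 271  10  10  65] [535.9 -71.5  59.1] [530.7 -84.1  45.6] [542.8 -56.   65. ]
par? [298 301  23  29 241] [556.7  76.9  56.9] [548.8  42.3  45. ] [574.8 102.6  69.8]
par? [365 302  36  39 440] [442.8   3.5  63.9] [424.5 -49.5  49.4] [479.3  52.4  71.9]
par? [312 312  26  29 283] [517.7  76.1  57.4] [506.6  45.2  45. ] [528.1 108.9  70.6]Traceback (most recent call last):
  File "<stdin>", line 8, in <module>
    return _quantile_unchecked(
        a, q, axis, out, overwrite_input, method, keepdims, weights)
    return _ureduce(a,
                    func=_quantile_ureduce_func,
    ...<5 lines>...
                    overwrite_input=overwrite_input,
                    method=method)
    r = func(a, **kwargs)
    result = _quantile(arr,
                       quantiles=q,
    ...<2 lines>...
                       out=out,
                       weights=wgt)
    slices_having_nans = np.isnan(arr[-1, ...])
                                  ~~~^^^^^^^^^
IndexError: index -1 is out of bounds for axis 0 with size 0
```

```bash
python3 - <<'E'
from h import *
import pickle
fs=pickle.load(open('f.pkl','rb'))
f=fs['top']; W=world(f); hsv=cv2.cvtColor(f['pixels'],cv2.COLOR_RGB2HSV)
print(W[329,414],hsv[329,414],W[248,275],W[258,320],W[239,322],W[268,236],W[248,238])
m=(hsv[...,0]<14)&(hsv[...,1]>180)&(hsv[...,2]>100); m[:, :380]=0;m[:300]=0;m[370:]=0;m[:,450:]=0
p=W[m];p=p[abs(p[:,2]-100)<8]; print('drift',len(p),p.mean(0),p.min(0),p.max(0))
b=(abs(W[...,0]-546)<40)&(abs(W[...,1]-11)<60)&(W[...,2]>94)&(W[...,2]<125)&(hsv[...,1]<70)
p=W[b];print(len(p))
A=np.c_[p[:,:2]-p[:,:2].mean(0),np.ones(len(p))]
c=np.linalg.lstsq(A,p[:,2],rcond=None)[0];print(c,p.mean(0),np.std(A@c-p[:,2]),cv2.minAreaRect(p[:,:2].astype(np.float32)))
cv2.imwrite('pics/tc.png',cv2.convertScaleAbs(cv2.resize(f['pixels'][205:330,210:345,::-1],None,fx=4.4,fy=4.4,interpolation=2),alpha=1.8))
E
```

```text
[ 397.33333875 -236.10660592   97.46813856] [ 10 196 125] [545.15894181   9.03841147 109.56398205] [532.62200229 -71.63564464  56.06458164] [567.62330002 -76.02653948  63.27868119] [515.70898326  85.5893216   62.66169259] [553.66492318  82.32593034  60.93871704]
drift 197 [ 398.42528852 -237.42771817   99.88040896] [ 385.04895961 -250.94430865   94.84928853] [ 411.39022224 -224.39913948  105.88633906]
1573
[2.19591161e-02 3.15777270e-02 1.08300599e+02] [543.64881774   8.99099237 108.30059935] 2.473449848044488 ((544.434814453125, 8.972110748291016), (50.67131423950195, 99.89554595947266), 6.191519737243652)
```

View pics/tc.png

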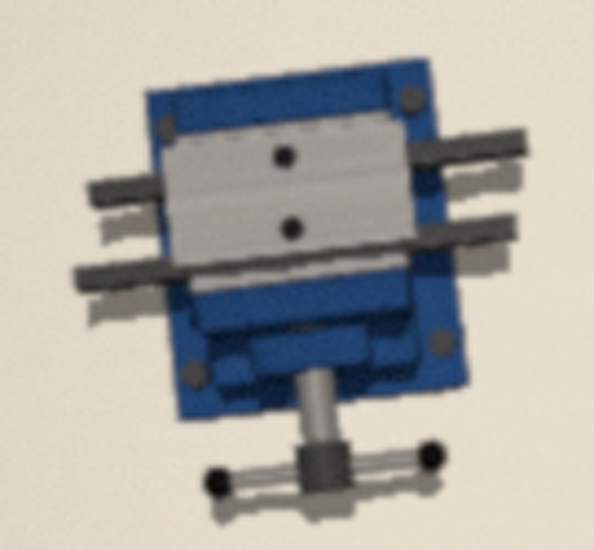

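The drift is at about (399.5,-237), and its top is at z≈100, which matches its size. The block centre is at about (545,10), yaw 6.4°, top at z≈108, with the +y end about 0.03 rad high. I'll fetch the drift now.

Request:
{"fn": "send_rows", "kwargs": {
  "motion": [
    [0.05, 0.094, 0, 0, 0, 0, 1],
    [0.1, 0.188, 0, 0, 0, 0, 1],
    [0.15, 0.282, 0, 0, 0, 0, 1],
    [0.2, 0.376, 0, 0, 0, 0, 1],
    [0.25, 0.47, 0, 0, 0, 0, 1],
    [0.302, 0.563, 0, 0, 0, 0, 1],
    [0.302, 0.563, 0, 0, 0, 0, 1],
    [0.302, 0.563, -0.1, 0, 0, 0, 1],
    [0.302, 0.563, -0.2, 0, 0, 0, 1],
    [0.302, 0.563, -0.28, 0, 0, 0, 1],
    [0.302, 0.563, -0.314, 0, 0, 0, 1],
    [0.302, 0.563, -0.314, 0, 0, 0, 1],
    [0.302, 0.563, -0.314, 0, 0, 0, 1]
  ],
  "squeeze": 50
}}

```text
time_s: 1.72
ee_pos: [399.8, -238.0, 57.6]
ee_rot: [179.9, -0.0, 25.6]
force: [0.3, -0.2, 0.3]
gripper_width: 91.7
gripper_force: 0.0
```

Request:
{"fn": "send_rows", "kwargs": {
  "motion": [
    [0, 0, 0, 0, 0, 0, -1],
    [0, 0, 0, 0, 0, 0, -1],
    [0, 0, 0, 0, 0, 0, -1],
    [0, 0, 0, 0, 0, 0, -1],
    [0, 0, 0, 0, 0, 0, -1],
    [0, 0, 0, 0, 0, 0, -1],
    [0, 0, 0, 0, 0, 0, -1],
    [0, 0, 0, 0, 0, 0, -1]
  ]
}}

```text
time_s: 2.72
ee_pos: [399.4, -237.1, 56.9]
ee_rot: [180.0, 0.0, 25.6]
force: [0.0, -0.7, -0.5]
gripper_width: 31.5
gripper_force: 50.0
```

```bash
python3 - <<'E'
from h import *
s=env.state();print(s['time_s'],s['ee_pos'],s['gripper_width'],s['gripper_force'])
E
```

```text
2.725 [ 399.44555556 -237.05255436   56.93011358] 31.501915274993685 49.9771249294281
```

Request:
{"fn": "send_rows", "kwargs": {
  "motion": [
    [0, 0, 0.1, 0, 0, 0, -1],
    [0, 0, 0.2, 0, 0, 0, -1],
    [0.05, 0.1, 0.26, 0, 0, 0, -1],
    [0.1, 0.2, 0.26, 0, 0, 0, -1],
    [0.15, 0.3, 0.26, 0, 0, 0, -1],
    [0.2, 0.4, 0.26, 0, 0, 0, -1],
    [0.25, 0.5, 0.26, 0, 0, 0, -1],
    [0.283, 0.566, 0.26, 0, 0, 0, -1],
    [0.283, 0.566, 0.26, 0, 0, 0, -1],
    [0.283, 0.566, 0.24, 0, 0, 0, -1],
    [0.283, 0.566, 0.234, 0, 0, 0, -1],
    [0.283, 0.566, 0.234, 0, 0, 0, -1],
    [0.283, 0.566, 0.234, 0, 0, 0, -1],
    [0.283, 0.566, 0.234, 0, 0, 0, -1]
  ]
}}

```text
time_s: 4.47
ee_pos: [541.1, 45.7, 174.3]
ee_rot: [180.0, -0.0, 25.6]
force: [0.1, -0.5, -1.0]
gripper_width: 31.3
gripper_force: 50.0
```

```bash
python3 - <<'E'
from h import *
s=env.state();print(s['ee_pos'],s['ee_rot'],s['force'],s['gripper_width'])
f=eyes.grab_frame('side');cv2.imwrite('pics/s2.png',cv2.convertScaleAbs(cv2.resize(f['pixels'][200:370,250:450,::-1],None,fx=3.5,fy=3.5,interpolation=2),alpha=1.5))
E
```

```text
[541.08287498  45.65297028 174.29532074] [ 1.79980234e+02 -3.38396182e-02  2.55716433e+01] [ 0.1236656  -0.52115023 -0.96884804] 31.25998694958163
```

View pics/s2.png

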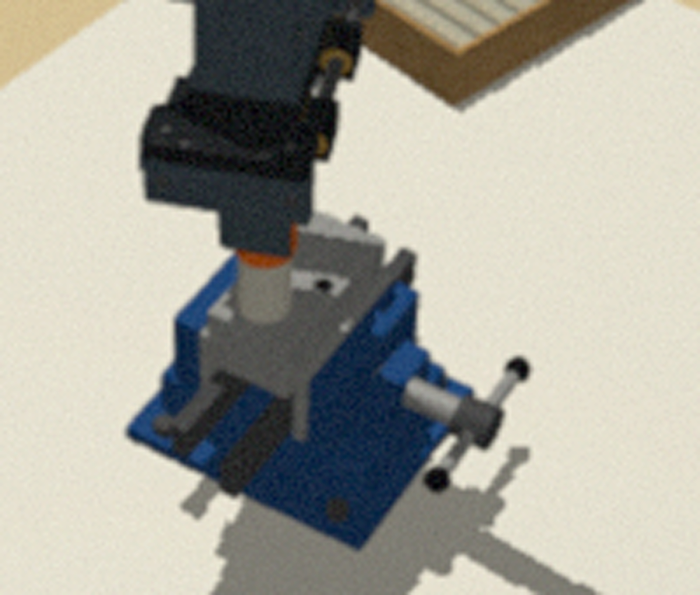

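The crop shows the drift held upright over the block's +y end, with its foot just above the top face at about (262,310). Now I press gently.

Request:
{"fn": "send_rows", "kwargs": {
  "motion": [
    [0, 0, -0.006, 0, 0, 0, -1],
    [0, 0, -0.01, 0, 0, 0, -1],
    [0, 0, -0.012, 0, 0, 0, -1],
    [0, 0, -0.014, 0, 0, 0, -1],
    [0, 0, -0.016, 0, 0, 0, -1],
    [0, 0, -0.018, 0, 0, 0, -1],
    [0, 0, -0.02, 0, 0, 0, -1]
  ]
}}

```text
time_s: 5.4
ee_pos: [541.0, 46.0, 164.1]
ee_rot: [180.0, -0.0, 25.6]
force: [-0.7, 0.7, 0.4]
gripper_width: 31.5
gripper_force: 50.0
```

Request:
{"fn": "send_rows", "kwargs": {
  "motion": [
    [0, 0, -0.002, 0, 0, 0, -1],
    [0, 0, -0.004, 0, 0, 0, -1],
    [0, 0, -0.006, 0, 0, 0, -1]
  ]
}}

```text
time_s: 5.78
ee_pos: [541.0, 46.0, 160.9]
ee_rot: [180.0, -0.0, 25.6]
force: [-1.0, -0.1, 0.4]
gripper_width: 31.3
gripper_force: 50.0
```

```bash
cat >> h.py <<'E'
def block(f):
    W=world(f); hsv=cv2.cvtColor(f['pixels'],cv2.COLOR_RGB2HSV)
    C=np.array([545,10]); e=np.array([-.111,.994]); n=np.array([.994,.111])
    q=W[...,:2]-C; a=q@e; b=q@n
    m=(abs(a)<48)&(abs(b)<22)&(W[...,2]>91)&(W[...,2]<114)&(hsv[...,1]<70)
    p=np.c_[a[m],W[m][:,2]]; k=np.ones(len(p),bool)
    for _ in range(6):
        c=np.polyfit(p[k,0],p[k,1],1); k=abs(np.polyval(c,p[:,0])-p[:,1])<4
    return c.round(4),k.sum(),(p[k,0].min(),p[k,0].max())
E
python3 - <<'E'
from h import *
import pickle
fs=pickle.load(open('f.pkl','rb'))
for n in fs: print(n,block(fs[n]))
f=eyes.grab_frame('side'); print(block(f)); print(env.state()['force'])
cv2.imwrite('pics/s3.png',cv2.convertScaleAbs(cv2.resize(f['pixels'][200:370,250:450,::-1],None,fx=3.5,fy=3.5,interpolation=2),alpha=1.5))
E
```

```text
side (array([2.790000e-02, 1.080339e+02]), np.int64(832), (np.float64(-47.95790319544161), np.float64(47.90588975436967)))
top (array([3.020000e-02, 1.086421e+02]), np.int64(1229), (np.float64(-47.956107772687936), np.float64(47.85201868863899)))
(array([3.350000e-02, 1.019515e+02]), np.int64(505), (np.float64(-47.61527453531965), np.float64(47.85191042851666)))
[0.43483147 0.93640841 0.20583234]
```

View pics/s3.png

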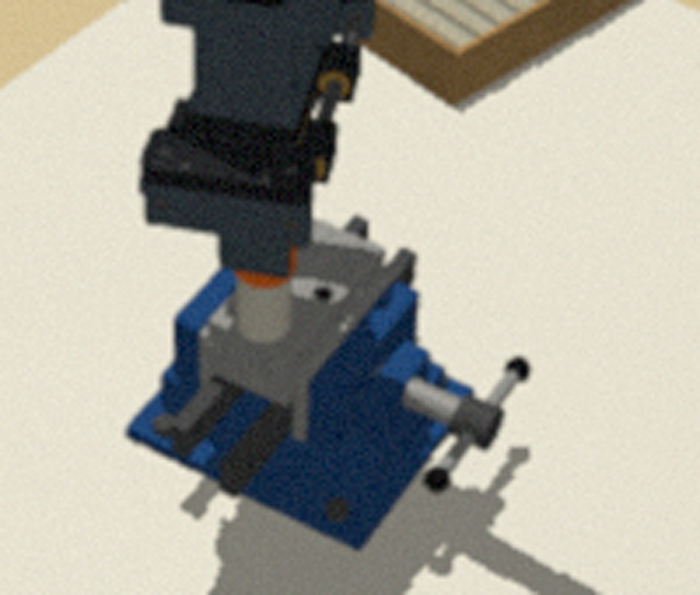

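The crop shows that the block has moved down with the drift (foot at about (262,335)) and is still +y-high. I'll carry on in small steps.

Request:
{"fn": "send_rows", "kwargs": {
  "motion": [
    [0, 0, -0.002, 0, 0, 0, -1],
    [0, 0, -0.004, 0, 0, 0, -1],
    [0, 0, -0.006, 0, 0, 0, -1]
  ]
}}

```text
time_s: 6.2
ee_pos: [541.0, 46.0, 158.0]
ee_rot: [-180.0, -0.0, 25.6]
force: [-0.5, 0.7, 2.5]
gripper_width: 31.4
gripper_force: 50.0
```

Request:
{"fn": "send_rows", "kwargs": {
  "motion": [
    [0, 0, 0.02, 0, 0, 0, -1],
    [0.008, -0.072, 0.02, 0, 0, 0, -1],
    [0.016, -0.144, 0.02, 0, 0, 0, -1],
    [0.016, -0.144, 0.012, 0, 0, 0, -1],
    [0.016, -0.144, 0.008, 0, 0, 0, -1],
    [0.016, -0.144, 0.008, 0, 0, 0, -1]
  ]
}}

```text
time_s: 6.95
ee_pos: [548.7, -25.3, 161.8]
ee_rot: [-180.0, 0.0, 25.7]
force: [0.4, 0.5, -1.0]
gripper_width: 30.7
gripper_force: 50.0
```

```bash
python3 - <<'E'
from h import *
print(block(eyes.grab_frame('side')),block(eyes.grab_frame('top'))); s=env.state();print(s['force'],s['ee_pos'])
E
```

```text
(array([3.04000e-02, 9.90524e+01]), np.int64(739), (np.float64(-46.906026158079214), np.float64(47.61663589111273))) (array([2.86000e-02, 9.98977e+01]), np.int64(64), (np.float64(-47.900282329607876), np.float64(22.07339318411457)))
[ 0.42505125  0.16630168 -1.42004   ] [548.91661913 -25.30436531 162.03640151]
```

Request:
{"fn": "send_rows", "kwargs": {
  "motion": [
    [0, 0, -0.006, 0, 0, 0, -1],
    [0, 0, -0.01, 0, 0, 0, -1],
    [0, 0, -0.012, 0, 0, 0, -1],
    [0, 0, -0.014, 0, 0, 0, -1],
    [0, 0, -0.015, 0, 0, 0, -1]
  ]
}}

```text
time_s: 7.68
ee_pos: [549.1, -25.9, 156.1]
ee_rot: [180.0, -0.1, 25.6]
force: [-3.3, 0.5, 10.1]
gripper_width: 31.6
gripper_force: 50.0
```

Request:
{"fn": "send_rows", "kwargs": {
  "motion": [
    [0, 0, 0, 0, 0, 0, -1],
    [0, 0, -0.001, 0, 0, 0, -1],
    [0, 0, -0.001, 0, 0, 0, -1]
  ]
}}

```text
time_s: 8.05
ee_pos: [549.1, -25.9, 156.0]
ee_rot: [180.0, -0.1, 25.6]
force: [-4.0, 0.4, 11.3]
gripper_width: 31.4
gripper_force: 50.0
```

```bash
python3 - <<'E'
from h import *
print(block(eyes.grab_frame('side')),block(eyes.grab_frame('top'))); s=env.state();print(s['force'],s['ee_pos'])
E
```

```text
(array([3.08000e-02, 9.90129e+01]), np.int64(722), (np.float64(-46.54089540564066), np.float64(47.93870236312594))) (array([3.1300e-02, 9.9605e+01]), np.int64(54), (np.float64(-47.828412309212595), np.float64(20.7292716943062)))
[-3.16418839  0.24614325 10.12510253] [549.09766725 -25.91466967 156.03043814]
```

Request:
{"fn": "send_rows", "kwargs": {
  "motion": [
    [0, 0, 0.02, 0, 0, 0, -1],
    [-0.008, 0.072, 0.022, 0, 0, 0, -1],
    [-0.016, 0.144, 0.022, 0, 0, 0, -1],
    [-0.016, 0.144, 0.014, 0, 0, 0, -1],
    [-0.016, 0.144, 0.008, 0, 0, 0, -1],
    [-0.016, 0.144, 0.006, 0, 0, 0, -1],
    [-0.016, 0.144, 0.004, 0, 0, 0, -1],
    [-0.016, 0.144, 0.002, 0, 0, 0, -1],
    [-0.016, 0.144, 0.001, 0, 0, 0, -1],
    [-0.016, 0.144, 0.001, 0, 0, 0, -1]
  ]
}}

```text
time_s: 9.4
ee_pos: [541.2, 46.1, 155.7]
ee_rot: [-180.0, -0.1, 25.6]
force: [-1.6, 2.9, 9.6]
gripper_width: 31.0
gripper_force: 50.0
```

Request:
{"fn": "send_rows", "kwargs": {
  "motion": [
    [0, 0, -0.001, 0, 0, 0, -1],
    [0, 0, -0.002, 0, 0, 0, -1],
    [0, 0, -0.002, 0, 0, 0, -1],
    [0, 0, -0.002, 0, 0, 0, -1]
  ]
}}

```text
time_s: 9.9
ee_pos: [541.2, 46.2, 155.6]
ee_rot: [-180.0, -0.1, 25.6]
force: [-4.1, 2.1, 13.6]
gripper_width: 31.4
gripper_force: 50.0
```

```bash
python3 - <<'E'
from h import *
print(block(eyes.grab_frame('side')),block(eyes.grab_frame('top'))); s=env.state();print(s['force'],s['ee_pos'])
E
```

```text
(array([9.70000e-03, 9.78802e+01]), np.int64(502), (np.float64(-47.984173830215724), np.float64(47.987318038141865))) (array([4.00000e-03, 9.82776e+01]), np.int64(486), (np.float64(-47.9113109693441), np.float64(7.692268553489927)))
[-3.30972886  2.89593904 13.85420106] [541.22141703  46.17361862 155.56750159]
```

The block is level now, with its top at about z=98 and both ends reading the same height. I'll press about 18 N on each end to pinch the parallels.

Request:
{"fn": "send_rows", "kwargs": {
  "motion": [
    [0, 0, -0.001, 0, 0, 0, -1],
    [0, 0, -0.001, 0, 0, 0, -1],
    [0, 0, -0.001, 0, 0, 0, -1],
    [0, 0, -0.001, 0, 0, 0, -1]
  ]
}}

```text
time_s: 10.5
ee_pos: [541.3, 46.2, 155.6]
ee_rot: [180.0, -0.1, 25.6]
force: [-5.5, 2.7, 15.9]
gripper_width: 31.4
gripper_force: 50.0
```

Request:
{"fn": "send_rows", "kwargs": {
  "motion": [
    [0, 0, 0.02, 0, 0, 0, -1],
    [0.008, -0.072, 0.022, 0, 0, 0, -1],
    [0.016, -0.144, 0.022, 0, 0, 0, -1],
    [0.016, -0.144, 0.014, 0, 0, 0, -1],
    [0.016, -0.144, 0.01, 0, 0, 0, -1],
    [0.016, -0.144, 0.007, 0, 0, 0, -1],
    [0.016, -0.144, 0.005, 0, 0, 0, -1],
    [0.016, -0.144, 0.003, 0, 0, 0, -1],
    [0.016, -0.144, 0.002, 0, 0, 0, -1],
    [0.016, -0.144, 0.001, 0, 0, 0, -1],
    [0.016, -0.144, 0.001, 0, 0, 0, -1],
    [0.016, -0.144, 0.001, 0, 0, 0, -1]
  ]
}}

```text
time_s: 12.0
ee_pos: [549.0, -25.5, 155.7]
ee_rot: [180.0, -0.1, 25.6]
force: [-4.3, 0.9, 11.3]
gripper_width: 31.2
gripper_force: 50.0
```

Request:
{"fn": "send_rows", "kwargs": {
  "motion": [
    [0, 0, -0.001, 0, 0, 0, -1],
    [0, 0, -0.002, 0, 0, 0, -1],
    [0, 0, -0.002, 0, 0, 0, -1],
    [0, 0, -0.002, 0, 0, 0, -1],
    [0, 0, -0.002, 0, 0, 0, -1]
  ]
}}

```text
time_s: 12.62
ee_pos: [549.1, -25.5, 155.6]
ee_rot: [180.0, -0.1, 25.6]
force: [-4.7, 0.5, 14.5]
gripper_width: 31.3
gripper_force: 50.0
```

Request:
{"fn": "send_rows", "kwargs": {
  "motion": [
    [0, 0, -0.001, 0, 0, 0, -1],
    [0, 0, -0.0016, 0, 0, 0, -1],
    [0, 0, -0.0016, 0, 0, 0, -1],
    [0, 0, -0.0016, 0, 0, 0, -1],
    [0, 0, -0.0016, 0, 0, 0, -1]
  ]
}}

```text
time_s: 13.25
ee_pos: [549.2, -25.5, 155.5]
ee_rot: [179.9, -0.1, 25.6]
force: [-6.1, 0.4, 19.1]
gripper_width: 31.1
gripper_force: 50.0
```

Request:
{"fn": "send_rows", "kwargs": {
  "motion": [
    [0, 0, 0.02, 0, 0, 0, -1],
    [-0.008, 0.072, 0.024, 0, 0, 0, -1],
    [-0.016, 0.144, 0.024, 0, 0, 0, -1],
    [-0.016, 0.144, 0.016, 0, 0, 0, -1],
    [-0.016, 0.144, 0.01, 0, 0, 0, -1],
    [-0.016, 0.144, 0.007, 0, 0, 0, -1],
    [-0.016, 0.144, 0.004, 0, 0, 0, -1],
    [-0.016, 0.144, 0.002, 0, 0, 0, -1],
    [-0.016, 0.144, 0.001, 0, 0, 0, -1],
    [-0.016, 0.144, 0, 0, 0, 0, -1],
    [-0.016, 0.144, 0, 0, 0, 0, -1],
    [-0.016, 0.144, 0, 0, 0, 0, -1],
    [-0.016, 0.144, 0, 0, 0, 0, -1]
  ]
}}

```text
time_s: 14.88
ee_pos: [541.3, 45.7, 155.5]
ee_rot: [-180.0, -0.2, 25.5]
force: [-5.5, 1.8, 19.7]
gripper_width: 31.4
gripper_force: 50.0
```

Request:
{"fn": "send_rows", "kwargs": {
  "motion": [
    [0, 0, 0.06, 0, 0, 0, -1],
    [0, -0.1, 0.06, 0, 0, 0, -1],
    [0, -0.2, 0.06, 0, 0, 0, -1],
    [0, -0.3, 0.06, 0, 0, 0, -1],
    [0, -0.38, 0.06, 0, 0, 0, -1],
    [0, -0.38, 0.06, 0, 0, 0, -1],
    [0, -0.38, 0.06, 0, 0, 0, -1]
  ]
}}

```text
time_s: 15.75
ee_pos: [540.6, -144.4, 181.4]
ee_rot: [-180.0, 0.0, 25.5]
force: [-0.7, 0.2, -1.7]
gripper_width: 31.4
gripper_force: 50.0
```

```bash
python3 - <<'E'
from h import *
import pickle
fs=pickle.load(open('f.pkl','rb'))
s=env.state();print(s['ee_pos'],s['force'])
F={n:eyes.grab_frame(n) for n in('top','side')}
for n in F: print(n,block(F[n]))
C=np.array([545,10]); e=np.array([-.111,.994]); nn=np.array([.994,.111])
def ends(f):
    W=world(f); hsv=cv2.cvtColor(f['pixels'],cv2.COLOR_RGB2HSV)
    q=W[...,:2]-C; a=q@e; b=q@nn
    for sg in(1,-1):
      for lo,hi in((-45,0),(0,45)):
        m=(a*sg>68)&(a*sg<130)&(b>lo)&(b<hi)&(W[...,2]>50)&(W[...,2]<72)
        if m.sum()>5: print(sg,lo,m.sum(),'end',np.percentile(a[m]*sg,98).round(1),'b',b[m].mean().round(1),b[m].min().round(1),b[m].max().round(1),'z',np.median(W[m][:,2]).round(1))
for f in(fs['top'],F['top'],fs['side'],F['side']): print('--');ends(f)
f=F['top'];cv2.imwrite('pics/t4.png',cv2.convertScaleAbs(cv2.resize(f['pixels'][205:330,210:400,::-1],None,fx=4.2,fy=4.2,interpolation=2),alpha=1.8))
E
```

```text
[ 540.62307646 -144.35851512  181.3666477 ] [-0.71703561  0.19425589 -1.6945484 ]
top (array([4.80000e-03, 9.85479e+01]), np.int64(1216), (np.float64(-47.911736041448286), np.float64(47.97155411234832)))
side (array([7.70000e-03, 9.79265e+01]), np.int64(839), (np.float64(-47.69767006112228), np.float64(47.68350882260863)))
--
1 -45 92 end 95.4 b -18.6 -23.4 -12.8 z 61.6
1 0 63 end 86.3 b 17.1 12.7 22.6 z 61.1
-1 -45 84 end 92.8 b -19.6 -24.6 -13.7 z 61.2
-1 0 115 end 101.8 b 16.4 11.7 22.4 z 60.8
--
1 -45 89 end 95.2 b -18.6 -23.3 -12.6 z 61.8
1 0 62 end 86.0 b 17.1 12.2 22.8 z 60.9
--
1 -45 127 end 99.3 b -17.5 -22.8 -10.5 z 59.5
1 0 101 end 91.4 b 18.4 13.5 25.4 z 59.2
-1 -45 58 end 92.3 b -17.9 -22.6 -11.6 z 60.0
-1 0 18 end 100.5 b 18.1 13.4 23.6 z 61.7
--
1 -45 129 end 100.2 b -17.5 -23.0 -10.7 z 60.1
1 0 88 end 90.3 b 18.7 13.9 25.5 z 60.0
-1 -45 59 end 91.2 b -18.1 -22.7 -11.0 z 59.8
-1 0 41 end 100.7 b 18.1 13.9 24.6 z 60.2
```

View pics/t4.png

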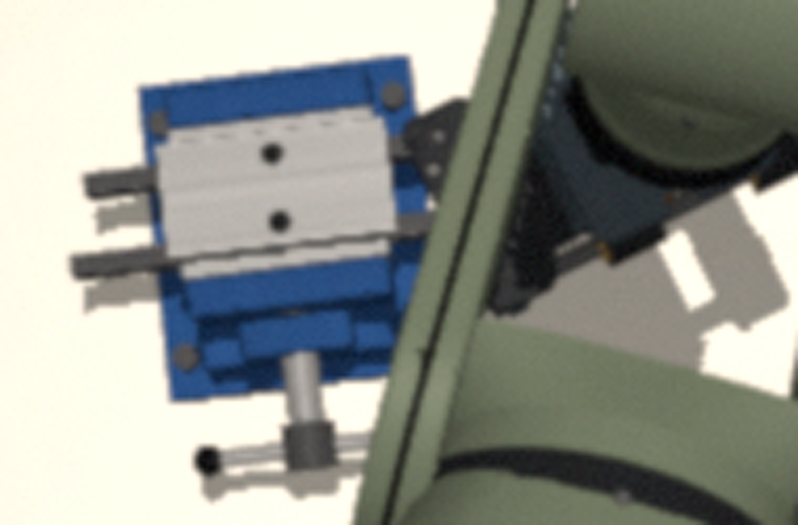

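The top view shows the block level in the jaws, with the parallels unmoved at left (85,185) and (75,265) and at right (405,147) and (420,223). I'll push the -y end of the near parallel with the drift.

Request:
{"fn": "send_rows", "kwargs": {
  "motion": [
    [0, 0, -0.08, 0, 0, 0, -1],
    [0, 0, -0.14, 0, 0, 0, -1],
    [0, 0, -0.157, 0, 0, 0, -1],
    [0, 0.04, -0.157, 0, 0, 0, -1],
    [-0.001, 0.07, -0.157, 0, 0, 0, -1],
    [-0.002, 0.078, -0.157, 0, 0, 0, -1],
    [-0.002, 0.078, -0.157, 0, 0, 0, -1],
    [-0.002, 0.078, -0.157, 0, 0, 0, -1],
    [-0.002, 0.078, -0.157, 0, 0, 0, -1]
  ]
}}

```text
time_s: 16.98
ee_pos: [540.0, -105.5, 103.3]
ee_rot: [180.0, -0.0, 25.6]
force: [1.0, 0.2, -0.1]
gripper_width: 31.6
gripper_force: 50.0
```

```bash
python3 - <<'E'
from h import *
s=env.state();print(s['ee_pos'],s['force'])
f=eyes.grab_frame('side');print(env.state()['force']);print(block(f));cv2.imwrite('pics/s5.png',cv2.convertScaleAbs(cv2.resize(f['pixels'][200:370,270:470,::-1],None,fx=3.5,fy=3.5,interpolation=2),alpha=1.5))
E
```

```text
[ 540.03211326 -105.49339532  103.25221211] [ 0.97333035  0.22871991 -0.07710263]
[-0.5252174   0.28189144 -0.21915932]
(array([6.10000e-03, 9.79071e+01]), np.int64(853), (np.float64(-47.85667155385074), np.float64(47.91198886137849)))
```

View pics/s5.png

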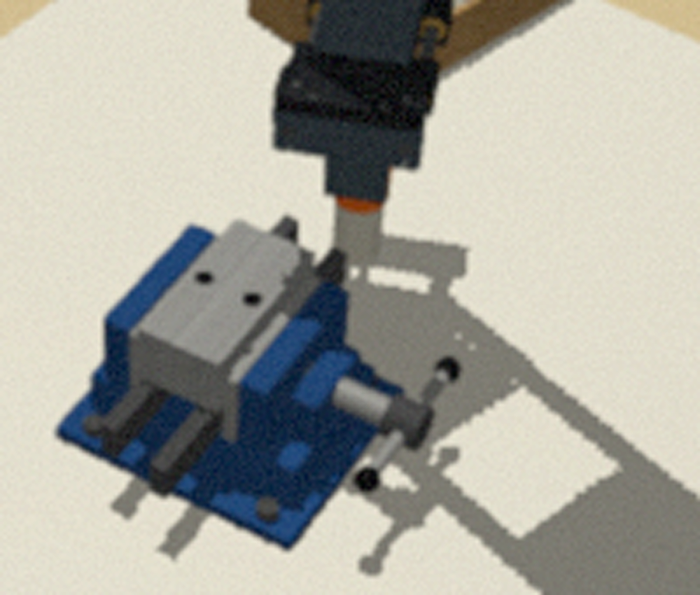

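The crop shows the drift foot, at about (357,240), just behind the near parallel's end at (335,265). I'll creep forward.

Request:
{"fn": "send_rows", "kwargs": {
  "motion": [
    [0, 0.004, 0, 0, 0, 0, -1],
    [-0.001, 0.008, 0, 0, 0, 0, -1],
    [-0.001, 0.01, 0, 0, 0, 0, -1],
    [-0.001, 0.012, 0, 0, 0, 0, -1],
    [-0.001, 0.012, 0, 0, 0, 0, -1]
  ]
}}

```text
time_s: 17.65
ee_pos: [539.5, -99.0, 103.2]
ee_rot: [180.0, 0.0, 25.6]
force: [-0.0, 0.2, -0.9]
gripper_width: 31.3
gripper_force: 50.0
```

Request:
{"fn": "send_rows", "kwargs": {
  "motion": [
    [0, 0.001, 0, 0, 0, 0, -1],
    [0, 0.002, 0, 0, 0, 0, -1]
  ]
}}

```text
time_s: 17.9
ee_pos: [539.5, -98.1, 103.2]
ee_rot: [180.0, -0.0, 25.6]
force: [-0.1, 0.1, -1.4]
gripper_width: 30.9
gripper_force: 50.0
```

Request:
{"fn": "send_rows", "kwargs": {
  "motion": [
    [0, 0.001, 0, 0, 0, 0, -1],
    [0, 0.002, 0, 0, 0, 0, -1]
  ]
}}

```text
time_s: 18.15
ee_pos: [539.5, -97.5, 103.2]
ee_rot: [179.9, 0.0, 25.6]
force: [-0.7, -2.2, -1.7]
gripper_width: 31.4
gripper_force: 50.0
```

Request:
{"fn": "send_rows", "kwargs": {
  "motion": [
    [0, 0, 0, 0, 0, 0, -1],
    [0, 0, 0, 0, 0, 0, -1]
  ]
}}

```text
time_s: 18.4
ee_pos: [539.5, -97.5, 103.2]
ee_rot: [180.0, 0.0, 25.6]
force: [-0.4, -2.0, -0.9]
gripper_width: 31.3
gripper_force: 50.0
```

```bash
python3 - <<'E'
from h import *
for i in range(4):
    f=eyes.grab_frame('side'); s=env.state();print(s['ee_pos'].round(2),s['force'].round(2))
print(block(f))
C=np.array([545,10]); e=np.array([-.111,.994]); nn=np.array([.994,.111])
W=world(f);q=W[...,:2]-C;a=q@e;b=q@nn
for lo in(-45,0):
    m=(a>68)&(a<130)&(b>lo)&(b<lo+45)&(W[...,2]>50)&(W[...,2]<72);print(np.percentile(a[m],98))
E
```

```text
[539.52 -97.48 103.21] [ 0.96 -2.2  -1.63]
[539.51 -97.46 103.2 ] [-0.46 -3.22 -1.16]
[539.53 -97.47 103.22] [-0.62 -2.84 -1.06]
[539.51 -97.44 103.2 ] [-0.34 -4.03 -1.04]
(array([6.30000e-03, 9.80715e+01]), np.int64(854), (np.float64(-47.93324326962601), np.float64(47.996567686959864)))
99.41804084538937
90.01642830125226
```

The push is steady at about 2 to 3 N and nothing shifts. I'll back off and put the drift back on the bench.

Request:
{"fn": "send_rows", "kwargs": {
  "motion": [
    [0.002, -0.02, 0, 0, 0, 0, -1],
    [0.002, -0.08, 0, 0, 0, 0, -1],
    [-0.08, -0.14, 0.04, 0, 0, 0, -1],
    [-0.16, -0.2, 0.04, 0, 0, 0, -1],
    [-0.24, -0.26, 0.0, 0, 0, 0, -1],
    [-0.28, -0.28, -0.05, 0, 0, 0, -1],
    [-0.28, -0.28, -0.08, 0, 0, 0, -1],
    [-0.28, -0.28, -0.087, 0, 0, 0, -1],
    [-0.28, -0.28, -0.09, 0, 0, 0, -1],
    [-0.28, -0.28, -0.09, 0, 0, 0, -1],
    [-0.28, -0.28, -0.09, 0, 0, 0, -1]
  ]
}}

```text
time_s: 19.98
ee_pos: [400.0, -237.1, 58.6]
ee_rot: [179.9, -0.0, 25.6]
force: [-0.4, 1.0, -1.7]
gripper_width: 31.4
gripper_force: 50.0
```

Request:
{"fn": "send_rows", "kwargs": {
  "motion": [
    [0, 0, -0.001, 0, 0, 0, -1],
    [0, 0, -0.002, 0, 0, 0, -1],
    [0, 0, -0.002, 0, 0, 0, -1]
  ]
}}

```text
time_s: 20.35
ee_pos: [399.4, -237.0, 57.1]
ee_rot: [-180.0, 0.0, 25.6]
force: [-0.2, 0.2, -1.4]
gripper_width: 31.2
gripper_force: 50.0
```

Request:
{"fn": "send_rows", "kwargs": {
  "motion": [
    [0, 0, -0.001, 0, 0, 0, -1],
    [0, 0, -0.001, 0, 0, 0, -1]
  ]
}}

```text
time_s: 20.6
ee_pos: [399.5, -237.1, 56.9]
ee_rot: [180.0, -0.0, 25.6]
force: [0.0, 0.4, 1.2]
gripper_width: 30.9
gripper_force: 50.0
```

Contact with the bench. I'll open slowly, wait, then retreat straight up.

Request:
{"fn": "send_rows", "kwargs": {
  "motion": [
    [0, 0, 0, 0, 0, 0, -0.2],
    [0, 0, 0, 0, 0, 0, 0],
    [0, 0, 0, 0, 0, 0, 0.5],
    [0, 0, 0, 0, 0, 0, 1],
    [0, 0, 0, 0, 0, 0, 1],
    [0, 0, 0, 0, 0, 0, 1],
    [0, 0, 0, 0, 0, 0, 1],
    [0, 0, 0.05, 0, 0, 0, 1],
    [0, 0, 0.15, 0, 0, 0, 1],
    [0, 0, 0.25, 0, 0, 0, 1],
    [-0.1, -0.1, 0.3, 0, 0, 0, 1],
    [-0.15, -0.2, 0.3, 0, 0, 0, 1],
    [-0.2, -0.3, 0.3, 0, 0, 0, 1],
    [-0.2, -0.3, 0.3, 0, 0, 0, 1],
    [-0.2, -0.3, 0.3, 0, 0, 0, 1]
  ]
}}

```text
time_s: 22.48
ee_pos: [299.3, -386.5, 206.4]
ee_rot: [-179.9, -0.0, 25.5]
force: [-0.4, 0.5, -0.0]
gripper_width: 91.0
gripper_force: 0.0
```

```bash
python3 - <<'E'
from h import *
F={n:eyes.grab_frame(n) for n in('side','top')}
for n,f in F.items():
    print(n,block(f)); W=world(f); hsv=cv2.cvtColor(f['pixels'],cv2.COLOR_RGB2HSV)
    p=W[(abs(W[...,0]-399)<40)&(abs(W[...,1]+237)<40)&(W[...,2]>94)&(W[...,2]<108)]; print('drift',len(p),p.mean(0))
    C=np.array([545,10]); e=np.array([-.111,.994]); nn=np.array([.994,.111]);q=W[...,:2]-C;a=q@e;b=q@nn
    for sg in(1,-1):
      for lo in(-45,0):
        m=(a*sg>68)&(a*sg<130)&(b>lo)&(b<lo+45)&(W[...,2]>50)&(W[...,2]<72)
        if m.sum(): print(sg,lo,np.percentile(a[m]*sg,98).round(1))
save(F['side'],'end.png')
E
```

```text
side (array([9.10000e-03, 9.79881e+01]), np.int64(856), (np.float64(-47.157406578654005), np.float64(47.91055220869153)))
drift 152 [ 399.43236536 -232.81054338   98.57086358]
1 -45 99.8
1 0 91.7
-1 -45 90.7
-1 0 100.5
top (array([1.14000e-02, 9.85938e+01]), np.int64(1195), (np.float64(-47.90327532787013), np.float64(47.88793110409638)))
drift 253 [ 398.40910134 -237.71707414   99.62843213]
1 -45 95.4
1 0 86.1
-1 -45 92.8
-1 0 101.9
```

View pics/end.png

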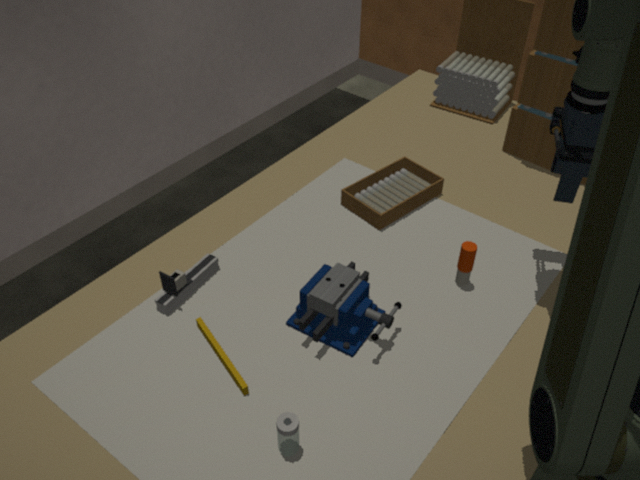

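The final side view shows the drift upright at (467,257) and the block seated low and level at (336,290). The parallels, vial, rail and tray haven't moved. I'm handing in.

```bash
python3 -c "
from workcell import env
print(env.job_done())"
```

```text
the job is handed in; nothing more can be done
None
```

The block is down and level on both parallels after about 20 N of drift pressure on each end, a 2–4 N drift push on the near parallel's end did not shift it, the drift is back upright on the bench, and the job is handed in (no verdict was returned).

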